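# Screw the battery cap onto the lantern

### The arm

A 7-joint arm with a two-finger parallel gripper is mounted at the origin on the work surface. World frame = base frame: x ahead of the robot, y to its left, z up, the work surface at z = 0. Lengths are in m, angles in rad, forces in N, time in s.
With the tool pointing down it reaches from about 0.425 to 0.875 m from the base axis. Payload 4.7 kg.
Tool frame: the origin (TCP) lies midway between the tips of the shut fingers; the grasp point (between the pads) lies ctrl.grasp_offset behind it (ctrl.grasp_offset is the distance from the TCP to the grasp point, in m); z points along the fingers, y is the line along which they close (so a half turn about z gives the same grasp; the last joint's range is limited). The gripper opens to 87 mm and grips with 3 to 60 N. Pads are 19 mm wide; open, the fingers measure 117 mm over their backs; the gripper's body (75 mm by 190 mm) begins 51 mm behind the grasp point.
Start: joints at [-1.253, 0.321, -0.07, 1.45, 0.023, 1.371, -0.057], TCP at [0.194, 0.62, 0.223] pointing down, gripper open.
Joint ranges: [-2.86, 2.86], [-0.3, 2.09], [-1.38, 1.24], [0.06, 2.45], [-1.56, 4.7], [0.09, 2.05], [-2.69, 2.69]. Speed limits (rad/s): [2.57, 2.57, 3.14, 3.14, 3.14, 3.14, 3.14].

### API

Orientations are given as a rotation vector (axis times angle).
In Python, from bench import ctrl gives the robot as it stands. The module is installed in compiled form; this text tells all that it offers.
- The arm moves only by the tool jog_arm, never from a script. Its argument "moves" is one flat list of numbers, 7 for each row, row after row: the shift along the tool's x, y, z in units of 30 cm (1.0 is 30 cm), then the turn, a rotation vector about the tool's x, y, z in units of 60 degrees (1.0 is 60 degrees), then the gripper's target within -1 to 1 (fully open at 1, half-way at 0, shut at -1). In form: [x, y, z, wx, wy, wz, fingers, x, y, z, wx, wy, wz, fingers, ...]. A call has exactly 8 rows; each row is the pose to reach, as a shift and turn from the pose commanded when the call began, along the tool's axes at that moment; what a row does not reach only later rows make up. A row lasts 1/8 s, in which the tool goes at most 62.5 mm and 10.7 degrees, less where a joint would pass 70% of its speed; a pose out of reach is approached as far as the arm can. A call with a number of a shift or a turn outside -1 to 1 is refused whole. A call with a gripper value outside its range is refused whole. The fingers move at their own pace and stop on an object; "newtons" is the grip in N (left out, the last holds). Time passes only in rows, so rows that repeat a pose let the fingers close, or fill a call up. It gives the time, the measured TCP pose, the force, the opening and the grip force at its end, in the units of the state.
- ctrl.get_state(): the state, without advancing time (a new reading comes with each control period).
- ctrl.get_image(name): name is "side" or "top" or "wrist"; returns a dict with "pixels" (384x512x3 uint8, red, green, blue), "fx", "fy", "cx", "cy" (pixels), "xyz" and "rotation" of the camera in the world; the wrist camera has in their place "tool_from_camera" (4x4, takes a point from camera to tool coordinates, whose origin is the TCP and whose axes are the flange's). Camera axes: x right, y up, looking along -z (the intrinsics and any distortion apply to the point x, -y, -z); pixel columns grow to the right and rows downward; lengths in m; the calibration is good to about 2 mm. A picture is of the moment at which its call begins: read the wrist's pose just before it. There is no depth.
- ctrl.close_job(): hands the job in; it is judged then, once.
The state is a dict: "time": time; "joint_positions": joint angles; "qd": joint speeds; "joint_torque": joint torques, N m; "position": TCP position; "tool_rot": TCP orientation; "ft_force": force on the tool from outside, world axes, zero at the start; "torque": the same for the moment, N m; "grip_width": opening from 0.0 (shut) to 1.0 (fully open); "grip_force": force on a finger pad.
Only numpy, scipy, OpenCV 4.12 (cv2) and the standard library are available. Lean on these libraries where they do the work, as an engineer would, in place of code of your own. Each camera call takes 0.05 s, during which the arm holds its last target. There are 200 camera calls.

### The job

Close the battery compartment of the lantern standing in the sprung cradle: set the loose black screw cap upright on its neck, turn it gently backwards (counterclockwise seen from above) until it drops into the thread start, then screw it clockwise until it is fully home, and let go. Feel your way: never press hard or force it against a thread stop, and leave the other things on the bench alone.

Things in the scene. Friction and masses are not known exactly. Their poses are not given: they have to be found in the camera images.
- cap: Loose black screw cap standing upright on the bench: round skirt 76 mm across, 68 mm inside, open below, deck 34 mm high, and on the deck a straight finger bar. Origin: centre of the skirt's lower edge; z up. Mass about 120 g.
- bar (a point): Top centre of the cap's finger bar, 62.5 mm above the cap's origin and on its axis. The bar is 52 mm long (along the cap's x), 16 mm thick (along its y) and 28.5 mm high.
- pin (a point): Inside the cap, tip of the first of three steel thread pins, on the cap's +x side; the others are 120 degrees apart. Pins 5 mm thick, undersides 9 mm above the cap's origin, tips 26 mm from the axis. A tapered stem in the cap's centre (32 mm across; nose 23 mm across, 1.5 mm above the cap's origin, full width from 8 mm up) pilots in the neck's bore.
- cradle: Steel cradle fixed to the bench: 140 mm square base plate 18 mm high with a cup 102 mm across, up to 63 mm high; origin at the centre of its underside. A blue lantern, 88 mm across, stands in it lens down, its grey threaded neck upward, turned any way round: which way is not measured.
- mouth (a point): Centre of the neck's rim, z up, 130 mm above the bench with nothing pressing on the lantern (sinks with it). Neck 61 mm across, bore 35 mm. Right-hand thread, three starts 120 degrees apart; seen from above, clockwise, each has a mouth 26 degrees wide open to the rim, then 86 degrees of ridge whose top is the flat rim, then an 8-degree stop rising 3.5 mm over the rim.
- shoulder (a point): On the same axis, 22 mm below the rim: the lantern's shoulder, where the skirt's lower edge ends when home. Above this point the cap's origin is 13 mm with the pins on the rim and 4 mm once dropped into the start (after up to 110 degrees counterclockwise; a stop bars going farther). Then 50 to 85 degrees clockwise bring it home and the torque rises. Clockwise on the rim only jams on a stop.
- sink (a joint): How far (m) the lantern is pushed down in the sprung cradle, 0 unloaded: it gives way from about 3 N on, then 1.5 N per mm (10 mm is 18 N), travel 14 mm. It springs back when released.
- twist (a joint): How far (rad) the lantern is wrenched round in the cradle's rubber, counterclockwise from above positive, 0 unloaded; 12 N m per rad (0.16 rad is about 2 N m), springs back. Light turning takes about 0.1 N m; a stop or the home seat shows as the torque rising beyond 0.5 N m.
- meter: Bystander: black multimeter, 80 x 140 x 34 mm, origin under its centre.
- driver: Bystander: screwdriver lying on the bench.
- jar: Bystander: small jar, 56 mm across, 70 mm high, origin under its centre.
Not all that is in view belongs to the job. Leave any blue or brown look-alike of the cap alone.

How it is judged:
On the way:
1. the cap has dropped into the thread start, upright on the neck (horizontal distance between cap and mouth below 0.004 m and z of cap in the frame of mouth between -0.03 and -0.0155 m and angle between cap's own z axis and vertical below 0.12 rad), for 0.1 s.
At the end, for the whole second after the job is handed in: The cap is screwed home: its origin within 1.3 mm of the shoulder (at least 20.7 mm below site mouth), the lantern pushed down less than 2 mm, the cap centred within 4 mm, upright within 0.06 rad, at rest and released (horizontal distance between cap and mouth below 0.004 m and z of cap in the frame of mouth below -0.0207 m and angle between cap's own z axis and vertical below 0.06 rad and value of joint sink below 0.002 m and linear speed of cap below 0.01 m/s); the robot touches nothing.
It fails at once if the lantern is pressed down more than 10 mm in its sprung cradle (over about 18 N) (value of joint sink above 0.01 m).
It fails at once if the cap is forced: the lantern is wrenched round more than 0.16 rad in the cradle's rubber (over about 2 N m) (value of joint twist above 0.16 rad or value of joint twist below -0.16 rad).
It fails at once if the multimeter is moved more than 20 mm (distance of meter from where it was at the start of the episode above 0.02 m).
It fails at once if the screwdriver is moved more than 20 mm (distance of driver from where it was at the start of the episode above 0.02 m).
It fails at once if the jar is moved more than 20 mm (distance of jar from where it was at the start of the episode above 0.02 m).
It also fails if it takes over 72 s, if anything falls off the work surface, if the arm or the gripper's body presses on something with over 40 N, if the wrist force passes 120 N, or if a joint passes its speed limit or range.

## Working session

There is one attempt and no reset: what is moved stays moved. The work goes in short steps, Python scripts to look and compute and a tool call to move; the robot and the scene stay as the last step left them, time stands still between calls to the robot, and variables do not carry over. Pictures are saved under pics/ and viewed, at most 10 in all, crops included, and the job is handed in when it is done.

Besides the shell and the picture viewer there is one more tool, called as name(argument=value, ...) on one line, values as JSON. jog_arm: Moves the arm, as the interface text tells. Its arguments: {"type":"object","properties":{"moves":{"type":"array"},"newtons":{"type":"number"}},"required":["moves"]}

```bash
mkdir -p pics
cat > h.py <<'E'
import numpy as np, cv2
from bench import ctrl
from scipy.spatial.transform import Rotation as R
def snap(n,f):
    s=ctrl.get_state(); im=ctrl.get_image(n)
    cv2.imwrite('pics/'+f,im['pixels'][:,:,::-1])
    if n=='wrist':
        T=np.eye(4);T[:3,:3]=R.from_rotvec(s['tool_rot']).as_matrix();T[:3,3]=s['position']
        C=T@np.array(im['tool_from_camera'])
    else:
        C=np.eye(4); r=np.array(im['rotation']); C[:3,:3]=r if r.shape==(3,3) else R.from_rotvec(r).as_matrix(); C[:3,3]=im['xyz']
    im['C']=C; return im
def ray(im,u,v,z):
    d=im['C'][:3,:3]@np.array([(u-im['cx'])/im['fx'],-(v-im['cy'])/im['fy'],-1]); o=im['C'][:3,3]
    return o+d*(z-o[2])/d[2]
def proj(im,p):
    q=im['C'][:3,:3].T@(np.array(p)-im['C'][:3,3]); return im['cx']+im['fx']*q[0]/-q[2], im['cy']-im['fy']*q[1]/-q[2]
E
python3 - <<'E'
from h import *
import pickle
a=[snap(n,n+'0.png') for n in('top','side')]
for i in a: print({k:v for k,v in i.items() if k!='pixels'})
pickle.dump(a,open('a.pkl','wb'))
cv2.imwrite('pics/both.png',np.vstack([cv2.resize(i['pixels'],(400,300)) for i in a])[:,:,::-1])
s=ctrl.get_state();print(s,ctrl.grasp_offset)
E
```

```text
{'fx': 466.07831034462885, 'fy': 466.07831034462885, 'cx': 253.05872760690713, 'cy': 193.0005097493454, 'xyz': array([ 0.44559509, -0.03225535,  1.13550999]), 'rotation': array([ 0.13697472, -0.1022288 , -1.55737889]), 'C': array([[ 0.01167908,  0.98834204, -0.15180121,  0.44559509],
       [-0.99970485,  0.00830688, -0.02282983, -0.03225535],
       [-0.02130268,  0.15202304,  0.98814735,  1.13550999],
       [ 0.        ,  0.        ,  0.        ,  1.        ]])}
{'fx': 403.99878606619626, 'fy': 403.99878606619626, 'cx': 251.64004002372886, 'cy': 187.68407672572144, 'xyz': array([0.33353621, 0.59547624, 0.66912819]), 'rotation': array([ 0.22953887, -1.13921339, -2.47857138]), 'C': array([[-0.90595727,  0.28903307, -0.30935628,  0.33353621],
       [-0.42299024, -0.58703449,  0.69026789,  0.59547624],
       [ 0.01790744,  0.7562079 ,  0.65408633,  0.66912819],
       [ 0.        ,  0.        ,  0.        ,  1.        ]])}
{'time': 0.1, 'joint_positions': array([-1.25294429,  0.32177615, -0.07008456,  1.45155384,  0.02263104,
        1.3707745 , -0.05693204]), 'qd': array([ 0.0011704 , -0.00227032, -0.0004917 , -0.00234456,  0.00055581,
        0.00020183, -0.00069132]), 'joint_torque': array([-2.51160330e-06, -4.92571807e+01, -4.05522231e-01, -3.13398600e+01,
       -6.40432583e-02,  3.95042938e-02,  8.61515309e-05]), 'position': array([0.19432749, 0.61976068, 0.22155275]), 'tool_rot': array([-4.75276197e-01, -3.10529092e+00,  2.70079188e-03]), 'ft_force': array([ 0.21420673, -0.40713805,  0.37803638]), 'torque': array([-0.00554041, -0.02945052, -0.01686785]), 'grip_force': 0.0, 'grip_width': 1.0003067306712181} 0.0187
```

View pics/top0.png

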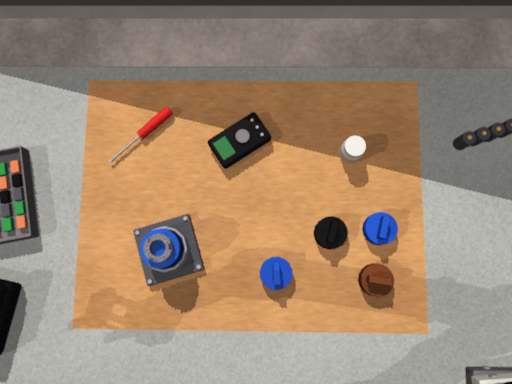

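View pics/side0.png

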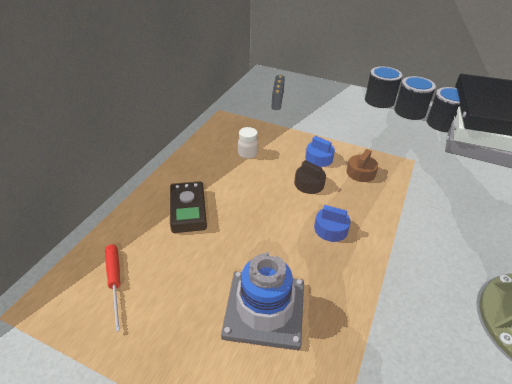

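The top view shows the black cap at about (331,233), with two blue and one brown look-alikes around it. The lantern neck is at (161,248), and the meter, driver and jar are well away. I'll zoom in on the cap and neck.

Run:
```python
from h import *
import pickle
a=pickle.load(open('a.pkl','rb'))
def crop(i,u,v): return cv2.resize(a[i]['pixels'][v-30:v+30,u-40:u+40],(400,300),interpolation=cv2.INTER_CUBIC)
m=np.vstack([np.hstack([crop(0,331,233),crop(0,161,248)]),np.hstack([crop(1,311,177),crop(1,268,270)])])
m=np.clip(m.astype(float)*1.6,0,255).astype('uint8')
cv2.imwrite('pics/crops.png',m[:,:,::-1])
print(ray(a[0],331,233,.034),ray(a[1],311,177,.034),ray(a[0],161,248,.13),ray(a[1],268,268,.13))
```

```text
[ 0.52116644 -0.19128568  0.034     ] [ 0.51849215 -0.17693179  0.034     ] [0.47857945 0.18784844 0.13      ] [0.4779006  0.19923333 0.13      ]
```

View pics/crops.png

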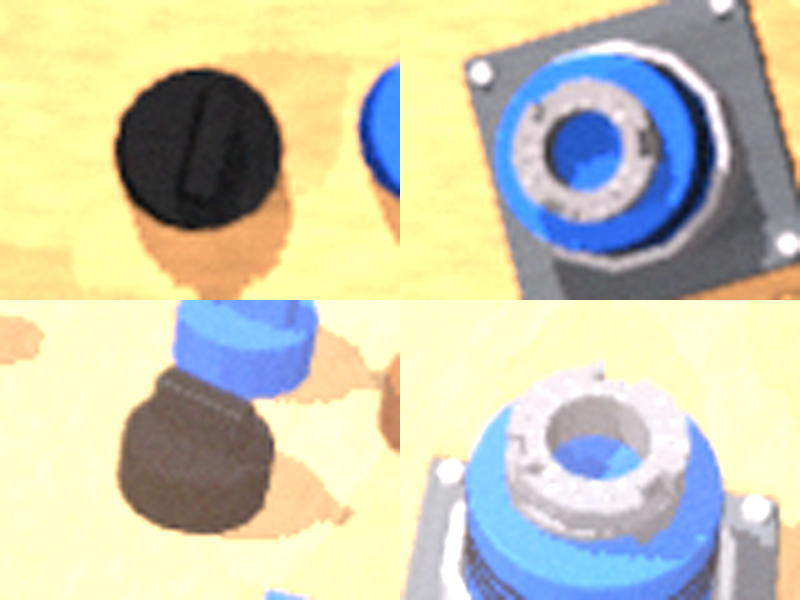

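Run:
```python
from h import *
import pickle
a=pickle.load(open('a.pkl','rb'))
print('bar',ray(a[0],334,232,.0625),ray(a[1],311,165,.0625))
print('neck',ray(a[0],157.6,248,.13),ray(a[1],267.6,267.4,.13))
p=[ray(a[0],291+x/5,203+y/5,.0625) for x,y in((223,90),(202,200))];print('bar len/ang',p,np.linalg.norm(p[0]-p[1]))
s=ctrl.get_state();print(R.from_rotvec(s['tool_rot']).as_matrix().round(3))
im=snap('wrist','w0.png');print(im['tool_from_camera'])
```

```text
bar [ 0.52157032 -0.19405431  0.0625    ] [ 0.52526012 -0.18685112  0.0625    ]
neck [0.47849904 0.19520291 0.13      ] [0.47899031 0.1983833  0.13      ]
bar len/ang [array([ 0.5468828 , -0.19809083,  0.0625    ]), array([ 0.49640997, -0.18776991,  0.0625    ])] 0.05151726198010631
[[-0.954  0.299 -0.   ]
 [ 0.299  0.954 -0.002]
 [-0.    -0.002 -1.   ]]
[[-2.96577148e-04  9.67124154e-01  2.54304507e-01  7.01403509e-02]
 [ 9.99999668e-01  9.38456158e-05  8.09331654e-04 -7.60930473e-04]
 [ 7.58858828e-04  2.54304663e-01 -9.67123861e-01 -1.63460454e-01]
 [ 0.00000000e+00  0.00000000e+00  0.00000000e+00  1.00000000e+00]]
```

jog_arm(moves=[-0.5,-0.4,0,0,0,0,1,-1,-0.83,0,0,0,0,1,-1,-0.83,0,0,0,0,1,-1,-0.83,0,0,0,0,1,-1,-0.83,0,0,0,0,1,-1,-0.83,0,0,0,0,1,-1,-0.83,0,0,0,0,1,-1,-0.83,0,0,0,0,1])

```text
time: 1.15
position: [0.4065, 0.2924, 0.2226]
tool_rot: [-0.479, -3.105, -0.001]
ft_force: [-1.2, 0.3, -0.4]
grip_width: 1.001
grip_force: 0.0
```

jog_arm(moves=[-0.43,-0.9,0,0,0,0,1,-0.43,-0.9,0,0,0,0,1,-0.43,-0.9,0,0,0,0,1,-0.43,-0.9,0,0,0,0,1,-0.43,-0.9,0,0,0,0,1,-0.43,-0.9,0,0,0,0,1,-0.43,-0.9,0,0,0,0,1,-0.43,-0.9,0,0,0,0,1])

```text
time: 2.15
position: [0.4485, -0.0009, 0.2224]
tool_rot: [-0.469, -3.106, 0.0]
ft_force: [0.6, 0.0, 0.4]
grip_width: 1.002
grip_force: 0.0
```

jog_arm(moves=[-0.42,-0.52,0.2,0,0,-0.1,1,-0.42,-0.52,0.2,0,0,-0.1,1,-0.42,-0.52,0.2,0,0,-0.1,1,-0.42,-0.52,0.2,0,0,-0.1,1,-0.42,-0.52,0.2,0,0,-0.1,1,-0.42,-0.52,0.2,0,0,-0.1,1,-0.42,-0.52,0.2,0,0,-0.1,1,-0.42,-0.52,0.2,0,0,-0.1,1])

```text
time: 3.15
position: [0.5224, -0.1886, 0.163]
tool_rot: [0.309, 3.125, 0.002]
ft_force: [0.4, -0.3, 0.1]
grip_width: 0.998
grip_force: 0.0
```

Run:
```python
from h import *
import pickle
s=ctrl.get_state();print(s['time'],s['position'],s['joint_positions'],R.from_rotvec(s['tool_rot']).as_matrix().round(3),s['ft_force'],s['torque'])
im=snap('wrist','w1.png');pickle.dump(im,open('w1.pkl','wb'))
x=np.clip(im['pixels'].astype(float)*1.5,0,255).astype('uint8');cv2.imwrite('pics/w1b.png',x[:,:,::-1])
print(proj(im,[.522,-.192,.0625]),ctrl.get_state()['tool_rot'])
```

```text
3.15 [ 0.52242297 -0.18864958  0.16301225] [-0.3912832   0.19033245  0.77551073  1.79281022 -0.1430955   1.21481778
  1.79874215] [[-0.981  0.196  0.001]
 [ 0.196  0.981  0.001]
 [-0.001  0.001 -1.   ]] [ 0.41862524 -0.31565458  0.11685456] [ 0.04337034  0.01083056 -0.01979663]
(np.float64(249.8811714308002), np.float64(194.47467964877038)) [3.09891029e-01 3.12540052e+00 1.33680143e-03]
```

View pics/w1b.png

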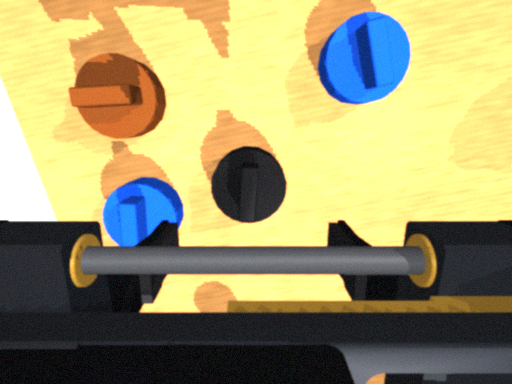

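Wrist view: the black cap is at (249,185), with its bar running vertically at about u=249, so it lines up with the tool x axis. A stretched crop will give the bar centre.

Run:
```python
from h import *
import pickle
im=pickle.load(open('w1.pkl','rb'))
c=im['pixels'][140:230,200:300].astype(float)
c=cv2.resize(np.clip((c-5)*5,0,255).astype('uint8'),(660,594),interpolation=cv2.INTER_CUBIC)
cv2.imwrite('pics/w1c.png',c[:,:,::-1])
```

```text
(no output)
```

View pics/w1c.png

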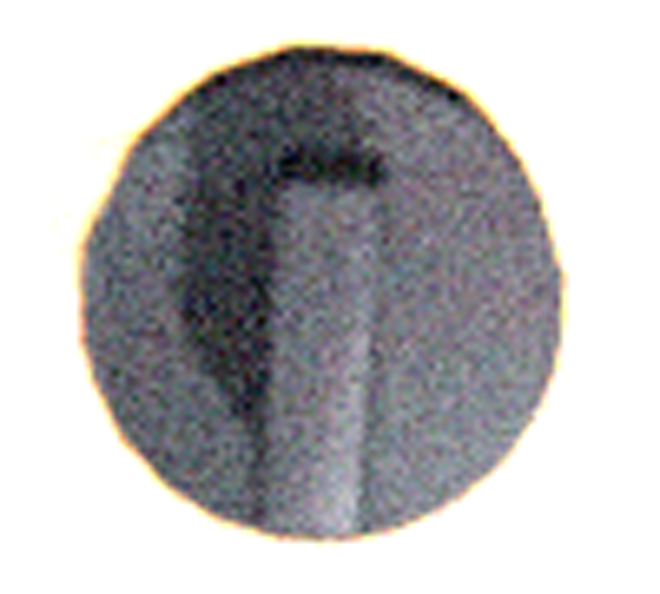

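Run:
```python
from h import *
import pickle
im=pickle.load(open('w1.pkl','rb'))
f=lambda x,y,z:ray(im,200+x/6.6,140+y/6.6,z)
a=f(328,183,.0625);b=f(308,537,.0625);print(a,b,np.linalg.norm(a-b),(a+b)/2,np.degrees(np.arctan2(*(a-b)[1::-1])))
l,r=f(82,290,.03),f(562,290,.03);print('skirt',l,r,np.linalg.norm(l-r),(l+r)/2)
t=f(325,45,.034);print('far edge',t)
s=ctrl.get_state();M=R.from_rotvec(s['tool_rot']).as_matrix();print('tool dx',M.T@((a+b)/2-s['position']),M.T@(t-s['position']))
```

```text
[ 0.49767127 -0.18723696  0.0625    ] [ 0.54702066 -0.20015112  0.0625    ] 0.05101115884969871 [ 0.52234597 -0.19369404  0.0625    ] 165.33520729760818
skirt [ 0.51206113 -0.22925349  0.03      ] [ 0.52662759 -0.15652195  0.03      ] 0.0741758605490387 [ 0.51934436 -0.19288772  0.03      ]
far edge [ 0.48218837 -0.18482003  0.034     ]
tool dx [-0.00083057 -0.00476996  0.10044787] [ 0.0403099  -0.00398121  0.12891662]
```

jog_arm(moves=[0,-0.015,0.05,0,0,0.03,0.2,0,-0.015,0.12,0,0,0.03,0.2,0,-0.015,0.2,0,0,0.03,0.2,0,-0.015,0.28,0,0,0.03,0.2,0,-0.015,0.34,0,0,0.03,0.2,0,-0.015,0.38,0,0,0.03,0.2,0,-0.015,0.41,0,0,0.03,0.2,0,-0.015,0.41,0,0,0.03,0.2], newtons=25)

```text
time: 4.2
position: [0.5211, -0.1943, 0.0392]
tool_rot: [-0.361, -3.12, 0.0]
ft_force: [-0.7, 0.7, -0.1]
grip_width: 0.6
grip_force: 0.0
```

jog_arm(moves=[0,0,0,0,0,0,-1,0,0,0,0,0,0,-1,0,0,0,0,0,0,-1,0,0,0,0,0,0,-1,0,0,0,0,0,0,-1,0,0,0,0,0,0,-1,0,0,0,0,0,0,-1,0,0,0,0,0,0,-1])

```text
time: 5.2
position: [0.5214, -0.194, 0.0397]
tool_rot: [0.361, 3.121, 0.001]
ft_force: [-0.3, 0.6, 3.1]
grip_width: 0.179
grip_force: 24.9
```

jog_arm(moves=[0,0,-0.1,0,0,0,-1,0,0,-0.25,0,0,0,-1,0,0,-0.42,0,0,0,-1,0,0,-0.57,0,0,0,-1,0.06,0.15,-0.57,0,0,0,-1,0.12,0.3,-0.57,0,0,0,-1,0.18,0.45,-0.57,0,0,0,-1,0.22,0.6,-0.57,0,0,0,-1])

```text
time: 6.2
position: [0.4974, -0.0028, 0.2103]
tool_rot: [0.362, 3.121, 0.0]
ft_force: [0.0, 0.4, -1.4]
grip_width: 0.182
grip_force: 24.9
```

jog_arm(moves=[0.05,0.15,0,0,0,0,-1,0.1,0.3,0,0,0,0,-1,0.15,0.45,0,0,0,0,-1,0.2,0.58,0,0,0,0,-1,0.22,0.63,0,0,0,0,-1,0.22,0.63,0,0,0,0,-1,0.22,0.63,0,0,0,0,-1,0.22,0.63,0,0,0,0,-1])

```text
time: 7.2
position: [0.4776, 0.1933, 0.2107]
tool_rot: [0.366, 3.12, -0.0]
ft_force: [-0.3, 0.4, -1.5]
grip_width: 0.179
grip_force: 24.9
```

Run:
```python
from h import *
import pickle
s=ctrl.get_state();print(s['time'],s['position'],s['joint_positions'],R.from_rotvec(s['tool_rot']).as_matrix().round(3),s['ft_force'],s['torque'])
b=[snap(n,n+'1.png') for n in('top','side')];pickle.dump(b,open('b.pkl','wb'))
p=s['position'];z0=p[2]-.0395
g=lambda i,u,v:cv2.resize(np.clip(b[i]['pixels'][v-45:v+45,u-60:u+60].astype(float)*1.6,0,255).astype('uint8'),(400,300),interpolation=cv2.INTER_CUBIC)
k=lambda im:np.clip(cv2.resize(im['pixels'][130:230,190:310],(400,300)).astype(float)*2,0,255).astype('uint8')
w=snap('wrist','w2.png')
m=np.vstack([np.hstack([g(0,160,248),g(1,267,250)]),np.hstack([cv2.resize(np.clip(w['pixels'].astype(float)*2,0,255).astype('uint8'),(400,300)),g(1,267,200)])])
cv2.imwrite('pics/m1.png',m[:,:,::-1])
for z in(z0,z0+.034,.13): print(z,proj(b[1],[p[0],p[1],z]),proj(b[0],[p[0],p[1],z]))
```

```text
7.2 [0.47758873 0.19329368 0.2106568 ] [-0.85803095  0.03287849  0.43362647  1.8129828  -0.01414792  1.29859752
  0.91651511] [[-0.973  0.231  0.   ]
 [ 0.231  0.973 -0.   ]
 [-0.    -0.    -1.   ]] [-0.29942724  0.38921577 -1.45925691] [ 0.01801508 -0.00208291  0.031738  ]
0.17115680119831564 (np.float64(270.7810521145556), np.float64(249.31581201680072)) (np.float64(154.04463810233074), np.float64(247.74800065872085))
0.20515680119831564 (np.float64(271.8545703327774), np.float64(234.90432013017545)) (np.float64(150.10185558509556), np.float64(247.1349733906738))
0.13 (np.float64(269.57623006325264), np.float64(265.4899979062028)) (np.float64(158.46417357297628), np.float64(248.43515389219587))
```

View pics/m1.png

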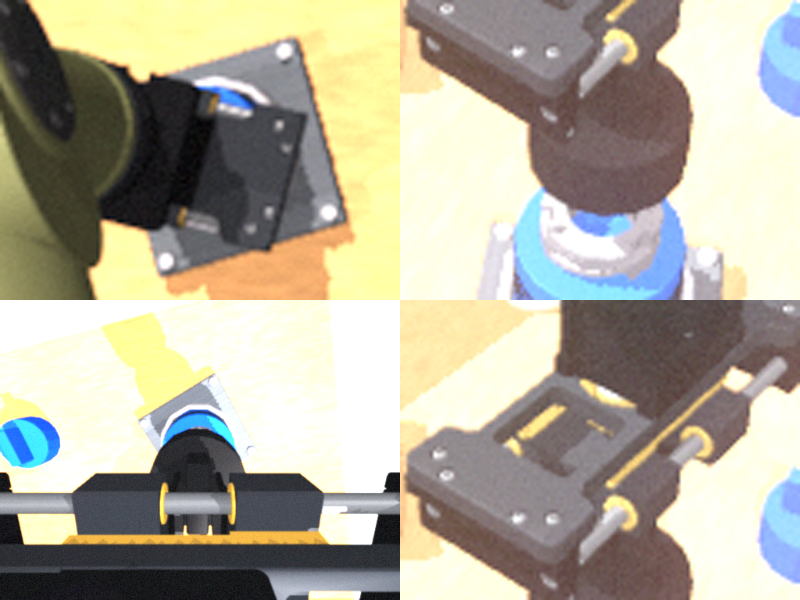

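The side view shows the cap held level about 40 mm above the neck: cap centre u≈270, neck centre u≈267. I'll correct by 3.5 mm, pre-turn clockwise 30° so there is wrist room to go counterclockwise, and lower to just above the rim.

jog_arm(moves=[0,0.012,0,0,0,0.17,-1,0,0.012,0,0,0,0.34,-1,0,0.012,0,0,0,0.5,-1,0,0.012,0.05,0,0,0.5,-1,0,0.012,0.1,0,0,0.5,-1,0,0.012,0.135,0,0,0.5,-1,0,0.012,0.135,0,0,0.5,-1,0,0.012,0.135,0,0,0.5,-1])

```text
time: 8.35
position: [0.4781, 0.1987, 0.1703]
tool_rot: [1.156, 2.921, 0.001]
ft_force: [0.7, -0.0, 0.0]
grip_width: 0.18
grip_force: 24.9
```

```bash
cat > st.py <<'E'
from h import *
s=ctrl.get_state();M=R.from_rotvec(s['tool_rot']).as_matrix()
print(round(s['time'],2),'pos',s['position'].round(4),'yaw',np.degrees(np.arctan2(M[1,0],M[0,0])).round(1),'tilt',M[:,2].round(3),'j7',s['joint_positions'][6].round(2),'F',s['ft_force'].round(2),'Ftool',(M.T@s['ft_force']).round(2),'T',s['torque'].round(3),s['grip_width'].round(3))
E
python3 st.py
python3 - <<'E'
from h import *
import pickle
b=snap('side','side2.png');p=ctrl.get_state()['position']
cv2.imwrite('pics/s2.png',cv2.resize(np.clip(b['pixels'][200:320,190:350].astype(float)*1.6,0,255).astype('uint8'),(800,600),interpolation=cv2.INTER_CUBIC)[:,:,::-1])
q=proj(b,[p[0],p[1],p[2]-.0395]);print((q[0]-190)*5,(q[1]-200)*5)
E
```

```text
389.79179850255036 336.8267413434981Traceback (most recent call last):
  File "st.py", line 3, in <module>
    print(round(s['time'],2),'pos',s['position'].round(4),'yaw',np.degrees(np.arctan2(M[1,0],M[0,0])).round(1),'tilt',M[:,2].round(3),'j7',s['joint_positions'][6].round(2),'F',s['ft_force'].round(2),'Ftool',(M.T@s['ft_force']).round(2),'T',s['torque'].round(3),s['grip_width'].round(3))
                                                                                                                                                                                                                                                                     ^^^^^^^^^^^^^^^^^^^^^
AttributeError: 'float' object has no attribute 'round'
```

View pics/s2.png

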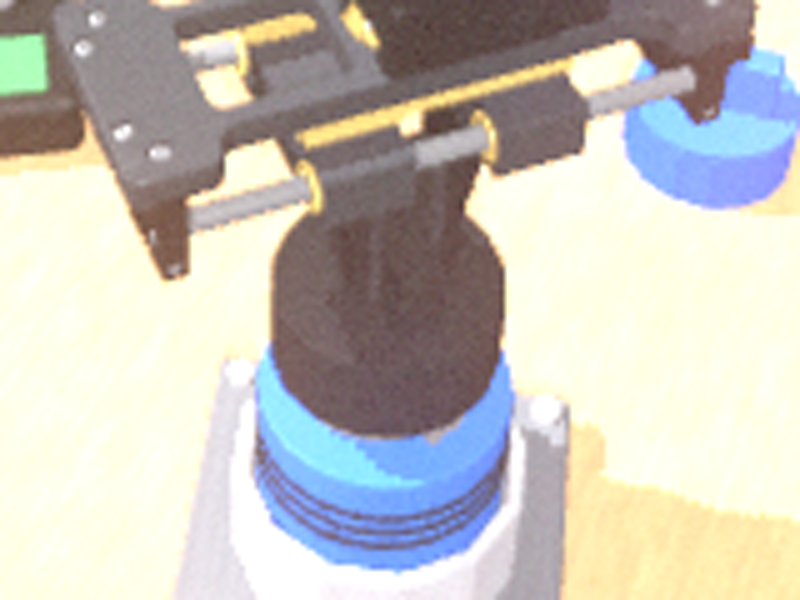

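The cap skirt spans u 274–504 and the lantern 257–513, so they're centred to about 1 mm sideways. Now I'll lower slowly and check the force.

```bash
sed -i "s/s\['grip_width'\].round(3)/round(s['grip_width'],3)/" st.py; python3 st.py
```

```text
8.4 pos [0.4782 0.1988 0.1705] yaw 136.8 tilt [ 0.001  0.    -1.   ] j7 0.4 F [-0.43 -0.9  -0.71] Ftool [-0.3  -0.95  0.71] T [-0.058 -0.041 -0.058] 0.182
```

jog_arm(moves=[0,0,0.005,0,0,0,-1,0,0,0.01,0,0,0,-1,0,0,0.013,0,0,0,-1,0,0,0.016,0,0,0,-1,0,0,0.018,0,0,0,-1,0,0,0.02,0,0,0,-1,0,0,0.02,0,0,0,-1,0,0,0.02,0,0,0,-1])

```text
time: 9.4
position: [0.4779, 0.1987, 0.1641]
tool_rot: [1.157, 2.921, 0.0]
ft_force: [0.5, 0.1, -0.7]
grip_width: 0.181
grip_force: 24.9
```

```bash
python3 st.py
```

```text
9.4 pos [0.4779 0.1987 0.1641] yaw 136.8 tilt [ 0.  0. -1.] j7 0.4 F [ 0.55  0.06 -0.72] Ftool [-0.35  0.42  0.72] T [-0.056  0.006  0.021] 0.181
```

jog_arm(moves=[0,0,0.002,0,0,0,-1,0,0,0.004,0,0,0,-1,0,0,0.006,0,0,0,-1,0,0,0.008,0,0,0,-1,0,0,0.01,0,0,0,-1,0,0,0.012,0,0,0,-1,0,0,0.014,0,0,0,-1,0,0,0.014,0,0,0,-1])

```text
time: 10.4
position: [0.4781, 0.1985, 0.1601]
tool_rot: [1.157, 2.921, 0.0]
ft_force: [0.1, -2.0, 3.1]
grip_width: 0.181
grip_force: 24.9
```

```bash
python3 st.py
```

```text
10.4 pos [0.4781 0.1985 0.1601] yaw 136.8 tilt [ 0. -0. -1.] j7 0.41 F [ 0.14 -2.05  3.14] Ftool [-1.5  -1.4  -3.14] T [-0.515  0.111 -0.026] 0.181
```

jog_arm(moves=[-0.003,-0.003,0.003,0,0,0,-1,-0.003,-0.003,0.005,0,0,-0.06,-1,-0.003,-0.003,0.005,0,0,-0.12,-1,-0.003,-0.003,0.005,0,0,-0.18,-1,-0.003,-0.003,0.005,0,0,-0.24,-1,-0.003,-0.003,0.005,0,0,-0.3,-1,-0.003,-0.003,0.005,0,0,-0.33,-1,-0.003,-0.003,0.005,0,0,-0.33,-1], newtons=20)

```text
time: 11.4
position: [0.4776, 0.1974, 0.158]
tool_rot: [-0.638, -3.076, 0.0]
ft_force: [-0.5, -0.1, -0.9]
grip_width: 0.18
grip_force: 19.9
```

```bash
python3 st.py
```

```text
11.4 pos [0.4776 0.1974 0.158 ] yaw 156.6 tilt [-0.001  0.    -1.   ] j7 0.75 F [-0.46 -0.15 -0.93] Ftool [ 0.37 -0.32  0.93] T [-0.051  0.011 -0.019] 0.18
```

No force 2 mm below the contact height, so the pins are over the thread starts. Lowering.

jog_arm(moves=[0,0,0.003,0,0,0,-1,0,0,0.006,0,0,0,-1,0,0,0.009,0,0,0,-1,0,0,0.012,0,0,0,-1,0,0,0.015,0,0,0,-1,0,0,0.018,0,0,0,-1,0,0,0.02,0,0,0,-1,0,0,0.02,0,0,0,-1])

```text
time: 12.4
position: [0.4779, 0.1974, 0.1523]
tool_rot: [-0.637, -3.076, -0.0]
ft_force: [0.2, -0.5, -0.6]
grip_width: 0.182
grip_force: 19.9
```

```bash
python3 st.py
```

```text
12.4 pos [0.4779 0.1974 0.1523] yaw 156.6 tilt [-0.  0. -1.] j7 0.75 F [ 0.23 -0.49 -0.59] Ftool [-0.41 -0.36  0.59] T [-0.118  0.048 -0.029] 0.182
```

jog_arm(moves=[0,0,0.003,0,0,0,-1,0,0,0.005,0,0,0.05,-1,0,0,0.005,0,0,0.1,-1,0,0,0.006,0,0,0.15,-1,0,0,0.006,0,0,0.2,-1,0,0,0.007,0,0,0.25,-1,0,0,0.007,0,0,0.3,-1,0,0,0.007,0,0,0.33,-1])

```text
time: 13.4
position: [0.4784, 0.1976, 0.1509]
tool_rot: [1.158, 2.92, 0.002]
ft_force: [-0.2, -0.7, 1.4]
grip_width: 0.183
grip_force: 19.9
```

```bash
python3 st.py
```

```text
13.4 pos [0.4784 0.1976 0.1509] yaw 136.7 tilt [ 0.001  0.001 -1.   ] j7 0.41 F [-0.2  -0.71  1.38] Ftool [-0.34 -0.66 -1.38] T [-0.126 -0.092  0.04 ] 0.183
```

jog_arm(moves=[0,0,0.001,0,0,0.05,-1,0,0,0.002,0,0,0.1,-1,0,0,0.003,0,0,0.15,-1,0,0,0.003,0,0,0.2,-1,0,0,0.004,0,0,0.25,-1,0,0,0.004,0,0,0.3,-1,0,0,0.005,0,0,0.35,-1,0,0,0.005,0,0,0.35,-1])

```text
time: 14.4
position: [0.4781, 0.1977, 0.1491]
tool_rot: [1.669, 2.662, 0.001]
ft_force: [0.8, -0.1, 2.1]
grip_width: 0.187
grip_force: 19.9
```

```bash
python3 st.py
```

```text
14.4 pos [0.4781 0.1977 0.1491] yaw 115.8 tilt [ 0.001  0.001 -1.   ] j7 0.05 F [ 0.8  -0.09  2.09] Ftool [-0.43  0.68 -2.09] T [-0.037 -0.038  0.027] 0.187
```

jog_arm(moves=[0,0,0.001,0,0,0.05,-1,0,0,0.002,0,0,0.1,-1,0,0,0.003,0,0,0.15,-1,0,0,0.003,0,0,0.2,-1,0,0,0.004,0,0,0.25,-1,0,0,0.004,0,0,0.25,-1,0,0,0.004,0,0,0.25,-1,0,0,0.004,0,0,0.25,-1])

```text
time: 15.4
position: [0.4781, 0.1975, 0.1477]
tool_rot: [2.002, 2.421, 0.001]
ft_force: [0.9, 0.8, 2.3]
grip_width: 0.181
grip_force: 19.9
```

```bash
python3 st.py
```

```text
15.4 pos [0.4781 0.1975 0.1477] yaw 100.8 tilt [ 0.  0. -1.] j7 -0.21 F [0.88 0.77 2.34] Ftool [ 0.59  1.01 -2.34] T [-0.002 -0.083  0.052] 0.181
```

jog_arm(moves=[0,0,0.001,0,0,0.04,-1,0,0,0.001,0,0,0.08,-1,0,0,0.002,0,0,0.12,-1,0,0,0.002,0,0,0.16,-1,0,0,0.002,0,0,0.2,-1,0,0,0.002,0,0,0.2,-1,0,0,0.002,0,0,0.2,-1,0,0,0.002,0,0,0.2,-1])

```text
time: 16.4
position: [0.478, 0.1974, 0.147]
tool_rot: [2.244, 2.199, 0.0]
ft_force: [0.9, -0.5, 2.8]
grip_width: 0.183
grip_force: 19.9
```

```bash
python3 st.py
```

```text
16.4 pos [0.478  0.1974 0.147 ] yaw 88.8 tilt [ 0.  0. -1.] j7 -0.42 F [ 0.87 -0.45  2.78] Ftool [-0.43  0.88 -2.78] T [-0.019 -0.048  0.102] 0.183
```

Turned 68° so far; torque is 0.1 N m. Continuing.

jog_arm(moves=[0,0,0.001,0,0,0.04,-1,0,0,0.001,0,0,0.08,-1,0,0,0.001,0,0,0.12,-1,0,0,0.002,0,0,0.15,-1,0,0,0.002,0,0,0.15,-1,0,0,0.002,0,0,0.15,-1,0,0,0.002,0,0,0.15,-1,0,0,0.002,0,0,0.15,-1])

```text
time: 17.4
position: [0.478, 0.1973, 0.1464]
tool_rot: [2.41, 2.015, 0.0]
ft_force: [0.3, 0.1, 4.2]
grip_width: 0.183
grip_force: 19.9
```

```bash
python3 st.py
```

```text
17.4 pos [0.478  0.1973 0.1464] yaw 79.8 tilt [ 0.  0. -1.] j7 -0.58 F [0.32 0.09 4.18] Ftool [ 0.15  0.3  -4.18] T [-0.271 -0.039  0.15 ] 0.183
```

jog_arm(moves=[0,0,0,0,0,0.04,-1,0,0,0,0,0,0.08,-1,0,0,0,0,0,0.12,-1,0,0,0,0,0,0.16,-1,0,0,0,0,0,0.16,-1,0,0,0,0,0,0.16,-1,0,0,0,0,0,0.16,-1,0,0,0,0,0,0.16,-1])

```text
time: 18.4
position: [0.478, 0.1973, 0.1464]
tool_rot: [2.57, 1.807, 0.0]
ft_force: [1.3, -0.7, 3.2]
grip_width: 0.184
grip_force: 20.5
```

```bash
python3 st.py
```

```text
18.4 pos [0.478  0.1973 0.1464] yaw 70.2 tilt [ 0.  0. -1.] j7 -0.74 F [ 1.28 -0.67  3.21] Ftool [-0.19  1.43 -3.21] T [-0.34  -0.276  0.544] 0.184
```

jog_arm(moves=[0,0,0,0,0,0.015,-1,0,0,0,0,0,0.03,-1,0,0,0,0,0,0.03,-1,0,0,0,0,0,0.03,-1,0,0,0,0,0,0.03,-1,0,0,0,0,0,0.03,-1,0,0,0,0,0,0.03,-1,0,0,0,0,0,0.03,-1])

```text
time: 19.4
position: [0.4779, 0.1974, 0.1464]
tool_rot: [-2.598, -1.766, -0.0]
ft_force: [1.5, -0.1, 4.2]
grip_width: 0.19
grip_force: 20.9
```

```bash
python3 st.py
```

```text
19.4 pos [0.4779 0.1974 0.1464] yaw 68.4 tilt [ 0.  0. -1.] j7 -0.78 F [ 1.5  -0.07  4.24] Ftool [ 0.48  1.42 -4.24] T [-0.186 -0.283  0.539] 0.19
```

jog_arm(moves=[0,0,-0.002,0,0,0,-1,0,0,-0.002,0,0,0,-1,0,0,-0.002,0,0,0.02,-1,0,0,-0.002,0,0,0.04,-1,0,0,-0.002,0,0,0.05,-1,0,0,-0.002,0,0,0.05,-1,0,0,-0.002,0,0,0.05,-1,0,0,-0.002,0,0,0.05,-1], newtons=32)

```text
time: 20.4
position: [0.4779, 0.1974, 0.147]
tool_rot: [-2.644, -1.697, -0.0]
ft_force: [2.4, -1.3, 2.9]
grip_width: 0.185
grip_force: 33.2
```

```bash
python3 st.py
```

```text
20.4 pos [0.4779 0.1974 0.147 ] yaw 65.4 tilt [ 0.  0. -1.] j7 -0.83 F [ 2.37 -1.32  2.9 ] Ftool [-0.21  2.7  -2.9 ] T [-0.132 -0.444  0.793] 0.185
```

Torque climbed to 0.8 N m, so the cap is firmly home. Releasing and retreating.

jog_arm(moves=[0,0,0,0,0,0,0.2,0,0,0,0,0,0,0.2,0,0,0,0,0,0,0.2,0,0,0,0,0,0,0.2,0,0,0,0,0,0,0.2,0,0,-0.1,0,0,0,0.2,0,0,-0.25,0,0,0,0.2,0,0,-0.4,0,0,0,0.2])

```text
time: 21.4
position: [0.4776, 0.1972, 0.2682]
tool_rot: [-2.644, -1.697, 0.001]
ft_force: [0.7, 0.2, 0.7]
grip_width: 0.601
grip_force: 0.0
```

jog_arm(moves=[-0.1,0,-0.1,0,0,0,0.2,-0.2,0,-0.1,0,0,0,0.2,-0.3,0,-0.1,0,0,0,0.2,-0.4,0,-0.1,0,0,0,0.2,-0.5,0,-0.1,0,0,0,0.2,-0.5,0,-0.1,0,0,0,0.2,-0.5,0,-0.1,0,0,0,0.2,-0.5,0,-0.1,0,0,0,0.2])

```text
time: 22.4
position: [0.4156, 0.0618, 0.2969]
tool_rot: [2.642, 1.699, -0.0]
ft_force: [-0.0, -1.0, 0.3]
grip_width: 0.598
grip_force: 0.0
```

```bash
python3 st.py
python3 - <<'E'
from h import *
b=snap('side','side3.png')
cv2.imwrite('pics/s3.png',cv2.resize(np.clip(b['pixels'][200:350,170:370].astype(float)*1.6,0,255).astype('uint8'),(800,600),interpolation=cv2.INTER_CUBIC)[:,:,::-1])
E
```

```text
22.4 pos [0.4156 0.0618 0.2969] yaw 65.5 tilt [-0. -0. -1.] j7 -0.78 F [-0.01 -0.97  0.28] Ftool [-0.88  0.39 -0.28] T [-0.146  0.066 -0.026] 0.598
```

View pics/s3.png

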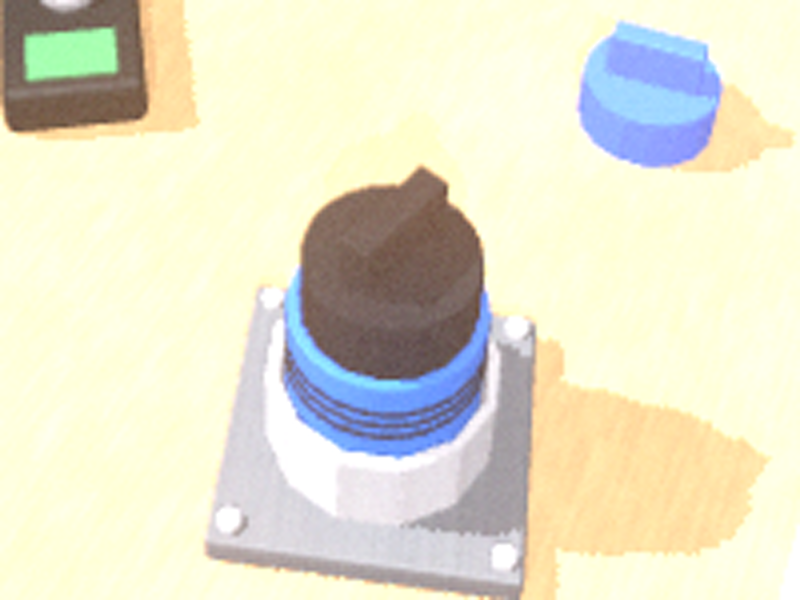

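The cap (at about (392,280) in the crop) sits upright, flush on the lantern's shoulder and centred, and the arm is clear of it.

```bash
python3 -c "
from bench import ctrl
print(ctrl.close_job())"
```

```text
the job is handed in; nothing more can be done
None
```

The cap is screwed home on the lantern (seating torque felt at about 0.8 N m) and released, nothing else was touched, and the job is handed in; it returned no verdict.

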